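# Square up a speaker grille in the pedal press

## Task

Take the flat speaker grille off the sloping wooden rest, stand it upright on its long thin edge in the gap between the two jaws of the pedal press, roughly centred along the jaws, and let go of it. Then push the press's spring pedal down to its stop with the gripper, keep it there for about a second and let it come fully back up, so that the grille is left standing upright, pushed square and close against the fixed jaw. Leave the other things on the bench where they are.

Things in the scene. Friction and masses are not known exactly. Their poses are not given: they have to be found in the camera images.
- press: Grey iron pedal press, fixed; base 280 x 130 x 12 mm. Origin on the bench; x runs from pedal to jaws, z up. In its frame (mm): base x -175 to 105, top z 12; fixed jaw 130 wide, face at x 55, top z 45; sliding jaw 110 wide, face at x 17 with the pedal up, 41 with the pedal at its stop, top z 44. So the open gap is 38 wide, centred at x 36, floor at z 12.
- tread (a point): Middle of the top of the ribbed pedal tread (64 mm along the pedal, 60 mm wide), at x -132 mm in the press frame, 69 mm above the bench when up, about 34 mm at the stop. It moves with the pedal, 100 mm from the hinge, whose axis lies along the press y at x -35, z 45 mm.
- pedal_arm (a joint): Pedal angle, rad: 0 = up (spring), 0.35 = down on its stop. About 5 N on the tread to start, 12 N at the stop. It drives the sliding jaw.
- grille: Flat orange plastic speaker grille, a plate 120 mm long (its y) x 80 mm high (its z) x 12 mm thick (its x), about 140 g. Origin at its centre. It starts leaning on the rest, about 24 degrees from vertical, top edge away from the robot.
- rest: Wooden sloping rest fixed to the bench, base 130 x 130 x 10 mm, with two narrow arms (92 mm clear between them) that carry the grille near its ends; between them the space under the grille is free down to the base. Origin on the bench; the grille leans back towards its +x.
- radio: Bystander: grey plastic radio housing 70 x 200 x 130 mm, standing; origin at its underside.
- jar: Bystander: small glass jar 48 mm wide, 60 mm high; origin at its underside.
- speaker: Bystander: round loudspeaker driver 100 mm wide, 46 mm high, cone up; origin at its underside.
- screwdriver: Bystander: screwdriver 170 mm long lying on the bench; origin at its underside.
Things that resemble listed ones, but are neither listed nor needed, are in the scene too. There is more than one size of the grille; the job needs the smallest.

How it is judged:
By the outcome, as a careful person would: the job done as asked, in the order asked, and still so for the second after the job is handed in, with the robot touching nothing.
It also fails if it takes over 54 s, if anything falls off the work surface, if the arm or the gripper's body presses on something with over 40 N, if the wrist force passes 120 N, or if a joint passes its speed limit or range.

## Robot

A 6-joint arm with a two-finger parallel gripper is mounted at the origin on the work surface. World frame = base frame: x ahead of the robot, y to its left, z up, the work surface at z = 0. Lengths are in m, angles in rad, forces in N, time in s.
With the tool pointing down it reaches from about 0.3 to 0.875 m from the base axis. Payload 6.4 kg.
Tool frame: the origin (TCP) lies where the fingers leave the gripper's body, on its centre line; the fingertips stand 73 mm ahead of it and the grasp point (between the pads) lies 54 mm ahead of it; z points along the fingers, y is the line along which they close (so a half turn about z gives the same grasp; the last joint's range is limited). The gripper opens to 85 mm and grips with 20 to 120 N. Pads are 22 mm wide; open, the fingers measure 114 mm over their backs; the gripper's body (76 mm by 85 mm) begins 54 mm behind the grasp point. The pads swing forward as they close: fully open they stand 13 mm farther back than shut.
Start: joints at [0.969, 0.181, 1.607, -0, 1.354, -0.206], TCP at [0.222, 0.531, 0.304] pointing down, gripper open.
Joint ranges: [-2.99, 2.99], [-0.89, 2.07], [0.3, 2.58], [-1.14, 4.28], [0, 2.63], [-3.12, 3.12]. Speed limits (rad/s): [2.57, 2.57, 3.01, 3.14, 3.14, 3.14].

## Interface

Orientations are given as a unit quaternion [w, x, y, z].
In Python, from bench import ctrl gives the robot as it stands.
- The arm moves only by the tool carry_out, never from a script. Its argument "steps" is one flat list of numbers, 7 for each row, row after row: the shift along the tool's x, y, z in m, then the turn, a rotation vector about the tool's x, y, z in rad, then the opening, from 0 (shut) to 1 (fully open). In form: [dx, dy, dz, wx, wy, wz, claw, dx, dy, dz, wx, wy, wz, claw, ...]. A call has 1 to 20 rows; each row is the pose to reach, as a shift and turn from the pose commanded when the call began, along the tool's axes at that moment; what a row does not reach only later rows make up. A row lasts 1/10 s, in which the tool goes at most 50 mm and 8.59 degrees, less where a joint would pass 70% of its speed; a pose out of reach is approached as far as the arm can. A call with a gripper value outside its range is refused whole. The fingers move at their own pace and stop on an object; the grip force is fixed at half the most. Time passes only in rows, so rows that repeat a pose let the fingers close. It gives the time, the measured TCP pose, the force, the opening and the grip force at its end, in the units of the state.
- ctrl.get_obs(): the state, without advancing time (a new reading comes with each control period).
- ctrl.camera(name): name is "side" or "top" or "wrist"; returns the picture (400x640x3 uint8, red, green, blue); there is no depth.
- ctrl.camera_params(name): a dict with "vertical_fov" (degrees; the focal length in pixels is half the picture's height over the tangent of half this angle, whatever the lens; pixels are square), "cx", "cy" (the principal point, pixels), "cam_to_world" (4x4, takes a point from camera to world coordinates); the wrist camera has in their place "hand_eye" (4x4, takes a point from camera to tool coordinates, whose origin is the TCP and whose axes are the flange's). Camera axes: x right, y down, z forward; pixel columns grow to the right and rows downward; lengths in m; the calibration is good to about 2 mm. The wrist camera is an equidistant fisheye: a pixel r from the principal point sees the ray r / f radians off the axis. A picture is of the moment at which its call begins: read the wrist's pose just before it. camera_params takes no time and is no camera call.
- ctrl.hand_in(): hands the job in; it is judged then, once.
The state is a dict: "time_s": time; "q": joint angles; "dq": joint speeds; "joint_efforts": joint torques, N m; "eef_pos": TCP position; "eef_rot": TCP orientation; "wrist_force": force on the tool from outside, world axes, zero at the start; "torque": the same for the moment, N m; "opening": opening from 0.0 (shut) to 1.0 (fully open); "grasp_force": force on a finger pad.
Only numpy, scipy, OpenCV 4.12 (cv2) and the standard library are available. Lean on these libraries where they do the work, as an engineer would, in place of code of your own. Each camera call takes 0.05 s, during which the arm holds its last target. There are 200 camera calls.

## Working session

There is one attempt and no reset: what is moved stays moved. The work goes in short steps, Python scripts to look and compute and a tool call to move; the robot and the scene stay as the last step left them, time stands still between calls to the robot, and variables do not carry over. Pictures are saved under pics/ and viewed, at most 10 in all, crops included, and the job is handed in when it is done.

Besides the shell and the picture viewer there is one more tool, called after "Emit:" as name(argument=value, ...), one argument or row to a line, values as JSON. carry_out: Moves the arm, as the interface text tells. Its arguments: {"type":"object","properties":{"steps":{"type":"array"}},"required":["steps"]}

```bash
mkdir -p pics; ls; cat > h.py <<'E'
import numpy as np,cv2
from bench import ctrl
from scipy.spatial.transform import Rotation as R
def rot(q): return R.from_quat([q[1],q[2],q[3],q[0]])
def ray(name,px,pose=None):
    p=ctrl.camera_params(name); f=200/np.tan(np.radians(p['vertical_fov'])/2)
    d=np.array([(px[0]-p['cx'])/f,(px[1]-p['cy'])/f,1.])
    if name=='wrist':
        r=np.hypot(d[0],d[1]); d=np.array([d[0]/r*np.sin(r),d[1]/r*np.sin(r),np.cos(r)]) if r>0 else d
        o=pose or ctrl.get_obs(); T=np.eye(4);T[:3,:3]=rot(o['eef_rot']).as_matrix();T[:3,3]=o['eef_pos'];M=T@np.array(p['hand_eye'])
    else: M=np.array(p['cam_to_world'])
    d=M[:3,:3]@d
    return M[:3,3],d/np.linalg.norm(d)
def onz(name,px,z,pose=None):
    o,d=ray(name,px,pose); return o+d*(z-o[2])/d[2]
def tri(a,b):
    A=[];B=[]
    S=np.zeros((3,3));v=np.zeros(3)
    for o,d in(a,b):
        P=np.eye(3)-np.outer(d,d);S+=P;v+=P@o
    return np.linalg.solve(S,v)
def proj(name,X):
    p=ctrl.camera_params(name); f=200/np.tan(np.radians(p['vertical_fov'])/2)
    c=np.linalg.inv(np.array(p['cam_to_world']))@np.append(X,1); return np.array([p['cx']+f*c[0]/c[2],p['cy']+f*c[1]/c[2]])
def snap(name,fn):
    im=ctrl.camera(name); cv2.imwrite('pics/'+fn,cv2.cvtColor(im,cv2.COLOR_RGB2BGR)); return im
E
python3 - <<'E'
from h import *
a=snap('top','a_top.png');b=snap('side','a_side.png')
cv2.imwrite('pics/a.png',cv2.cvtColor(np.vstack([a,b]),cv2.COLOR_RGB2BGR)[:, :])
for n in('top','side'):
    p=ctrl.camera_params(n);print(n,p['vertical_fov'],p['cx'],p['cy'],np.round(p['cam_to_world'],3).tolist())
print(ctrl.camera_params('wrist'));print(ctrl.get_obs())
E
```

```text
pics
top 47.48417420842601 328.57261718480277 201.35771397103656 [[0.101, -0.972, 0.213, 0.172], [-0.995, -0.099, 0.02, -0.042], [0.001, -0.214, -0.977, 1.502], [0.0, 0.0, 0.0, 1.0]]
side 51.82621987134831 316.5952063797216 204.0244218576184 [[0.676, -0.466, 0.572, -0.228], [-0.737, -0.439, 0.514, -0.685], [0.011, -0.769, -0.64, 0.904], [0.0, 0.0, 0.0, 1.0]]
{'vertical_fov': 65.70646984690485, 'cx': 315.7525395721066, 'cy': 204.07194139736495, 'hand_eye': array([[-2.02030446e-04, -9.50419196e-01, -3.10971560e-01,
         8.07744926e-02],
       [ 9.99999786e-01, -3.85678648e-04,  5.29070852e-04,
         1.12858599e-03],
       [-6.22774185e-04, -3.10971386e-01,  9.50419070e-01,
        -7.05763470e-02],
       [ 0.00000000e+00,  0.00000000e+00,  0.00000000e+00,
         1.00000000e+00]])}
{'time_s': 0.1, 'q': array([ 9.68629779e-01,  1.81497507e-01,  1.60787016e+00,  1.29707032e-05,
        1.35381116e+00, -2.06318114e-01]), 'dq': array([-0.00031278, -0.00209108, -0.00195571, -0.00017005, -0.00055557,
        0.00200215]), 'joint_efforts': array([ 9.65347062e-04, -4.45879984e+01, -3.52235413e+01, -1.49735210e-04,
        4.22379861e-03, -8.92713871e-06]), 'eef_pos': array([0.2214914 , 0.53022767, 0.30307515]), 'eef_rot': array([-3.17759749e-04,  1.96635810e-01,  9.80476277e-01, -7.26672197e-04]), 'wrist_force': array([0.08809777, 0.4777823 , 0.45313472]), 'torque': array([ 0.05397526, -0.00422005,  0.04169653]), 'grasp_force': 0.0, 'opening': 1.0005960674551706}
```

View pics/a_top.png

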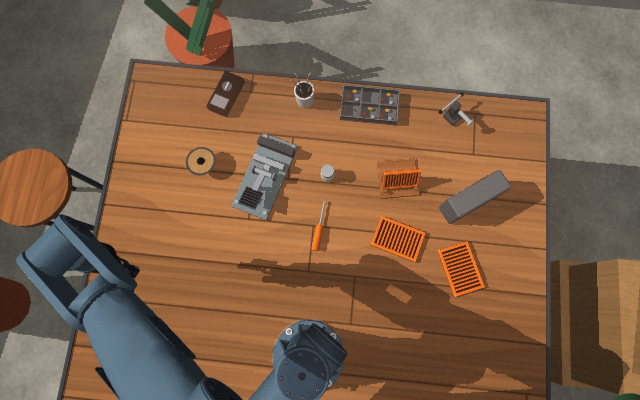

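View pics/a_side.png

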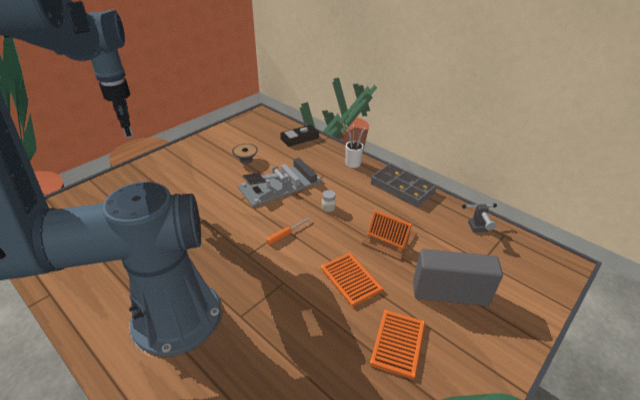

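Candidates for the grille in the top view are (400,180), leaning on the rest; (398,239), lying flat and larger; and (462,269), lying flat and larger. I choose (400,180) because it is on the wooden rest and the smallest. The press is at (265,177) with its tread at (251,197), and its jaws are at the (278,145) end. Next I'll check the choice in a close crop and measure.

```bash
python3 - <<'E'
from h import *
A=cv2.imread('pics/a_top.png');B=cv2.imread('pics/a_side.png')
c=[cv2.resize(A[120:230,215:325],(400,400),interpolation=3),cv2.resize(A[140:220,360:440],(400,400),interpolation=3)]
d=[cv2.resize(B[145:215,225:335],(400,255),interpolation=3)[:200],cv2.resize(B[200:255,355:425],(400,314),interpolation=3)[:300]]
cv2.imwrite('pics/b.png',np.vstack([np.hstack(c),np.hstack([d[0],d[1][50:250]])]))
for n,I in(('top',A),('side',B)):
    h=cv2.cvtColor(I,cv2.COLOR_BGR2HSV);m=cv2.inRange(h,(4,190,110),(14,255,255))
    m=cv2.morphologyEx(m,cv2.MORPH_CLOSE,np.ones((5,5)))
    for k in cv2.findContours(m,0,2)[0]:
        if cv2.contourArea(k)>300:
            r=cv2.minAreaRect(k);print(n,cv2.contourArea(k),np.round(r[0],1),np.round(r[1],1),np.round(cv2.boxPoints(r),1).tolist(), cv2.approxPolyDP(k,4,True)[:,0].tolist())
            if n=='top': print([np.round(onz(n,p,.006),3).tolist() for p in cv2.boxPoints(r)])
E
```

```text
top 1555.5 [460.6 268.5] [50.7 33. ] [[436.3999938964844, 250.3000030517578], [467.3999938964844, 239.0], [484.70001220703125, 286.70001220703125], [453.70001220703125, 298.0]] [[467, 241], [437, 251], [454, 296], [484, 287]]
[[0.371, -0.38, 0.006], [0.418, -0.48, 0.006], [0.269, -0.542, 0.006], [0.223, -0.444, 0.006]]
top 1456.0 [397.9 238.6] [48.5 32.1] [[369.5, 245.0], [380.8999938964844, 214.89999389648438], [426.20001220703125, 232.1999969482422], [414.79998779296875, 262.20001220703125]] [[381, 216], [371, 244], [415, 261], [425, 233]]
[[0.366, -0.16, 0.006], [0.47, -0.19, 0.006], [0.428, -0.344, 0.006], [0.325, -0.312, 0.006]]
top 606.0 [401.  178.8] [17.7 39.4] [[380.6000061035156, 171.60000610351562], [419.8999938964844, 168.3000030517578], [421.3999938964844, 186.0], [382.1000061035156, 189.1999969482422]] [[420, 169], [384, 172], [382, 188], [417, 186]]
[[0.62, -0.177, 0.006], [0.646, -0.31, 0.006], [0.584, -0.319, 0.006], [0.559, -0.187, 0.006]]
side 2424.0 [399.  344.2] [46.5 58.3] [[368.79998779296875, 366.0], [384.29998779296875, 309.8999938964844], [429.1000061035156, 322.29998779296875], [413.6000061035156, 378.3999938964844]] [[384, 311], [371, 364], [413, 378], [423, 322]]
side 1602.5 [351.4 278.1] [56.1 35.1] [[320.1000061035156, 267.3999938964844], [347.29998779296875, 245.3000030517578], [382.70001220703125, 288.79998779296875], [355.5, 310.8999938964844]] [[347, 254], [321, 267], [352, 306], [382, 288]]
side 872.0 [388.9 229.1] [39.5 24.9] [[366.0, 233.5], [375.0, 210.3000030517578], [411.79998779296875, 224.6999969482422], [402.70001220703125, 247.8000030517578]] [[375, 211], [368, 233], [403, 246], [410, 224]]
```

View pics/b.png

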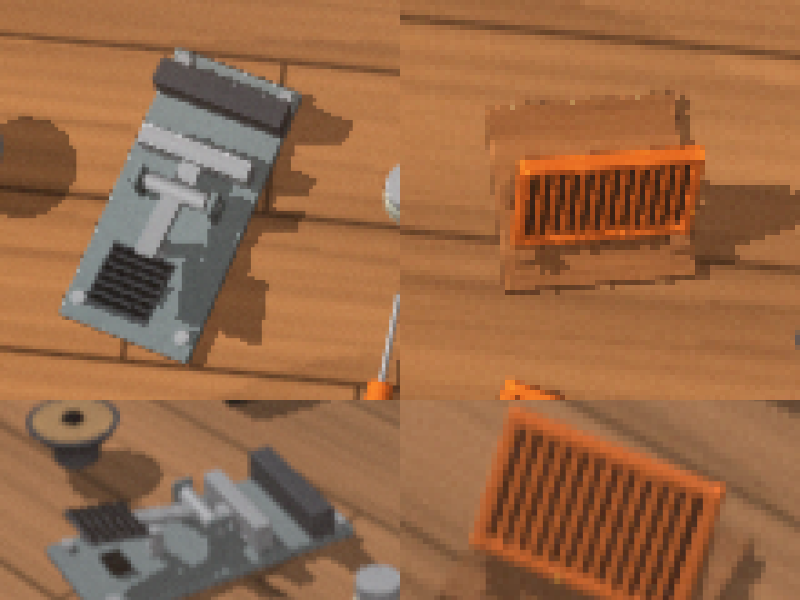

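The crop confirms the orange grille leaning on the rest, with its top edge at crop (520..700,150) and therefore at picture (384..420,170). It also shows the press with its base corners. Next I'll get rough poses so I can move above them.

```bash
python3 - <<'E'
from h import *
print('rest');P=[onz('top',p,.010) for p in[(378,162),(416.6,159),(420.6,195),(381.4,198.4)]]
print(np.round(P,3),np.mean(P,0))
print('press');P=[onz('top',p,.012) for p in[(264,133.8),(297.5,146.1),(267.3,219.6),(232,206.6)]]
print(np.round(P,3),np.mean(P,0)); 
u=(P[0]+P[1]-P[2]-P[3]);print(np.degrees(np.arctan2(u[1],u[0])))
# grille corners by two views: TL,TR,BR,BL
t=[(384,170.5),(420,168.5),(417.5,186),(382,188.5)];s=[(375,210.5),(411,224.5),(403,247),(367,233)]
print(np.round([tri(ray('top',a),ray('side',b)) for a,b in zip(t,s)],3))
E
```

```text
rest
[[ 0.652 -0.165  0.01 ]
 [ 0.677 -0.296  0.01 ]
 [ 0.551 -0.317  0.01 ]
 [ 0.526 -0.186  0.01 ]] [ 0.60152707 -0.24105928  0.01      ]
press
[[0.713 0.236 0.012]
 [0.68  0.116 0.012]
 [0.415 0.186 0.012]
 [0.447 0.309 0.012]] [0.56384103 0.21155479 0.012     ]
-15.008322488658937
[[ 0.6   -0.18   0.088]
 [ 0.619 -0.295  0.09 ]
 [ 0.577 -0.303  0.032]
 [ 0.558 -0.186  0.026]]
```

```bash
cat >> h.py <<'E'
def frame(yaw,tilt=0):
    # tool y along yaw (deg) horizontally, z down, then tilt (deg) about tool x
    a=np.radians(yaw);y=np.array([np.cos(a),np.sin(a),0]);z=np.array([0,0,-1.]);x=np.cross(y,z)
    return R.from_matrix(np.c_[x,y,z])*R.from_euler('x',tilt,degrees=True)
def step(pos,Rt):
    o=ctrl.get_obs();Rc=rot(o['eef_rot'])
    d=Rc.inv().apply(np.array(pos)-o['eef_pos']);w=(Rc.inv()*Rt).as_rotvec()
    print('d',np.round(d,4),'w',np.round(w,4),'len',np.linalg.norm(d),'t',o['time_s'],'pos',np.round(o['eef_pos'],4))
E
python3 - <<'E'
from h import *
step((.60,-.24,.28),frame(9.8))
E
```

```text
d [-0.6462 -0.5647  0.0237] w [-1.6000e-03  5.0000e-04  1.0039e+00] len 0.8585172630928121 t 0.1 pos [0.2215 0.5302 0.3031]
```

Emit:
carry_out(
  steps=[-0.646,-0.565,0.024,0,0,1.004,1,-0.646,-0.565,0.024,0,0,1.004,1,-0.646,-0.565,0.024,0,0,1.004,1,-0.646,-0.565,0.024,0,0,1.004,1,-0.646,-0.565,0.024,0,0,1.004,1,-0.646,-0.565,0.024,0,0,1.004,1,-0.646,-0.565,0.024,0,0,1.004,1,-0.646,-0.565,0.024,0,0,1.004,1,-0.646,-0.565,0.024,0,0,1.004,1,-0.646,-0.565,0.024,0,0,1.004,1,-0.646,-0.565,0.024,0,0,1.004,1,-0.646,-0.565,0.024,0,0,1.004,1,-0.646,-0.565,0.024,0,0,1.004,1,-0.646,-0.565,0.024,0,0,1.004,1,-0.646,-0.565,0.024,0,0,1.004,1,-0.646,-0.565,0.024,0,0,1.004,1,-0.646,-0.565,0.024,0,0,1.004,1,-0.646,-0.565,0.024,0,0,1.004,1,-0.646,-0.565,0.024,0,0,1.004,1,-0.646,-0.565,0.024,0,0,1.004,1],
)

```text
time_s: 2.1
eef_pos: [0.5993, -0.2388, 0.2792]
eef_rot: [-0.001, 0.644, 0.765, 0.0]
wrist_force: [0.6, 0.0, 0.0]
opening: 0.999
grasp_force: 0.0
```

```bash
python3 - <<'E'
from h import *
o=ctrl.get_obs();print(o['eef_pos'],np.abs(o['dq']).max())
I=cv2.cvtColor(snap('wrist','w1.png'),cv2.COLOR_RGB2BGR)
m=cv2.inRange(cv2.cvtColor(I,cv2.COLOR_BGR2HSV),(4,190,90),(14,255,255));m=cv2.morphologyEx(m,cv2.MORPH_CLOSE,np.ones((9,9)))
for k in cv2.findContours(m,0,2)[0]:
    if cv2.contourArea(k)>800: print(cv2.contourArea(k),cv2.approxPolyDP(k,6,True)[:,0].tolist())
step((.60,-.24,.28),frame(9.8))
E
```

```text
[ 0.59933826 -0.23875323  0.27923621] 0.021910793466964985
3858.5 [[141, 253], [72, 270], [100, 321], [129, 304], [162, 311], [166, 304]]
4854.0 [[285, 128], [289, 234], [324, 263], [326, 133]]
9093.5 [[142, 91], [109, 203], [171, 235], [211, 120]]
d [-0.0018  0.0003 -0.0004] w [-0.0007 -0.0011  0.001 ] len 0.0018999572941934498 t 2.15 pos [ 0.5994 -0.2382  0.2796]
```

View pics/w1.png

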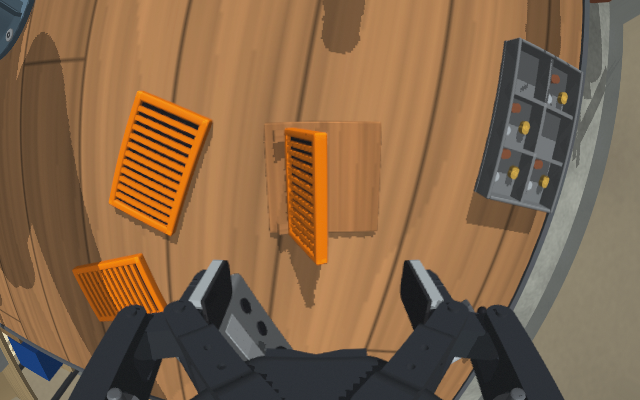

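The wrist view shows the grille on the rest with its top-back edge from (326,133) to (326,263) and its lower edge from (285,128) to (289,234). The radio is at the bottom, near (250,320), and should be clear of the grasp. Next I'll triangulate.

```bash
python3 - <<'E'
from h import *
def multi(rs):
    S=np.zeros((3,3));v=np.zeros(3)
    for o,d in rs:
        P=np.eye(3)-np.outer(d,d);S+=P;v+=P@o
    x=np.linalg.solve(S,v);return x,[np.round(1e3*np.linalg.norm((np.eye(3)-np.outer(d,d))@(x-o)),1) for o,d in rs]
for w,t,s in[((327,133),(384,170.5),(375,210.5)),((327,263.5),(420,168.5),(411,224.5))]:
    print(multi([ray('wrist',w),ray('top',t),ray('side',s)]),multi([ray('wrist',w),ray('side',s)])[0])
# rest base corners wrist
for p in[(265,123),(381,124),(379,236),(269,235)]: print(np.round(onz('wrist',p,.010),4))
for p in[(285,128),(289,234)]:print('bot',np.round(onz('wrist',p,.02),4))
print('radio',onz('wrist',(232,275),.13))
E
```

```text
(array([ 0.59944611, -0.17963674,  0.08896474]), [np.float64(1.5), np.float64(0.9), np.float64(0.7)]) [ 0.59901806 -0.17948565  0.08879566]
(array([ 0.61902931, -0.29616172,  0.09155315]), [np.float64(1.9), np.float64(1.6), np.float64(0.5)]) [ 0.61945577 -0.29683977  0.09168839]
[ 0.5333 -0.1848  0.01  ]
[ 0.6592 -0.1635  0.01  ]
[ 0.687  -0.2945  0.01  ]
[ 0.5552 -0.3158  0.01  ]
bot [ 0.5569 -0.1861  0.02  ]
bot [ 0.5792 -0.3057  0.02  ]
radio [ 0.53845344 -0.30330069  0.13      ]
```

```bash
python3 - <<'E'
from h import *
F=frame(9.6,24);step((.6676,-.2280,.2376),F);step((.6195,-.2361,.1280),F)
for p in [(440,207),(452,222),(510,185),(496,171)]: print(np.round(onz('top',p,.13),3),np.round(onz('top',p,0),3))
E
```

```text
d [-0.0016  0.069   0.042 ] w [ 4.181e-01 -2.000e-04  4.700e-03] len 0.08074270493254268 t 2.15 pos [ 0.5994 -0.2382  0.2796]
d [-0.0015  0.0203  0.1516] w [ 4.181e-01 -2.000e-04  4.700e-03] len 0.1529642496174468 t 2.15 pos [ 0.5994 -0.2382  0.2796]
[ 0.489 -0.356  0.13 ] [ 0.519 -0.386  0.   ]
[ 0.446 -0.395  0.13 ] [ 0.472 -0.429  0.   ]
[ 0.581 -0.57   0.13 ] [ 0.62 -0.62  0.  ]
[ 0.622 -0.526  0.13 ] [ 0.665 -0.571  0.   ]
```

Emit:
carry_out(
  steps=[-0.0015,0.069,0.042,0.418,0,0.0045,1,-0.0015,0.069,0.042,0.418,0,0.0045,1,-0.0015,0.069,0.042,0.418,0,0.0045,1,-0.0015,0.069,0.042,0.418,0,0.0045,1,-0.0015,0.057,0.069,0.418,0,0.0045,1,-0.0015,0.045,0.096,0.418,0,0.0045,1,-0.0015,0.033,0.124,0.418,0,0.0045,1,-0.0015,0.0203,0.1516,0.418,0,0.0045,1,-0.0015,0.0203,0.1516,0.418,0,0.0045,1,-0.0015,0.0203,0.1516,0.418,0,0.0045,1],
)

```text
time_s: 3.15
eef_pos: [0.6203, -0.2377, 0.1304]
eef_rot: [-0.132, 0.632, 0.747, -0.158]
wrist_force: [0.1, -0.3, 0.5]
opening: 0.999
grasp_force: 0.0
```

```bash
python3 - <<'E'
from h import *
a=snap('wrist','w2.png');b=snap('side','s2.png')
cv2.imwrite('pics/g2.png',cv2.cvtColor(np.vstack([cv2.resize(a[100:400],(640,300)),cv2.resize(b[150:275,290:490],(480,300),interpolation=3)[:,:].repeat(1,0) if 0 else np.hstack([cv2.resize(b[150:275,290:490],(480,300),interpolation=3),np.zeros((300,160,3),np.uint8)])]),cv2.COLOR_RGB2BGR))
step((.6195,-.2361,.1280),frame(9.6,24))
E
```

```text
d [ 0.0025 -0.0003  0.0041] w [ 0.0059  0.0033 -0.0022] len 0.004822057013025689 t 3.25 pos [ 0.6218 -0.2382  0.1317]
```

View pics/g2.png

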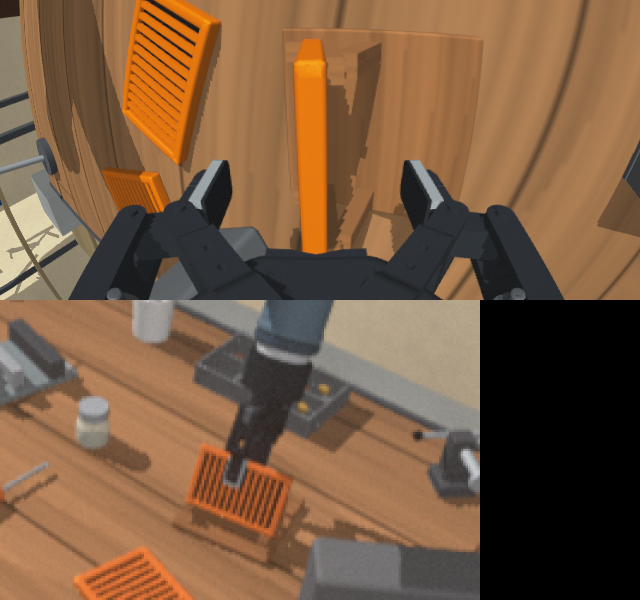

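The wrist crop shows the grille edge-on between the pads, at about (313,150) with the pads at (225,190) and (415,190). The side crop shows the finger in front of the grille near mid-length. Next I'll go 4 mm deeper, close and lift along the grille plane.

Emit:
carry_out(
  steps=[0.0025,0,0.004,0,0,0,1,0.0025,0,0.004,0,0,0,0.6,0.0025,0,0.004,0,0,0,0.3,0.0025,0,0.004,0,0,0,0,0.0025,0,0.004,0,0,0,0,0.0025,0,0.004,0,0,0,0,0.0025,0,0.004,0,0,0,0,0.0025,0,0.004,0,0,0,0,0.0025,0,0.004,0,0,0,0,0.0025,0,0.004,0,0,0,0],
)

```text
time_s: 4.25
eef_pos: [0.6165, -0.236, 0.1255]
eef_rot: [-0.136, 0.631, 0.746, -0.16]
wrist_force: [-8.3, -0.8, 7.9]
opening: 0.136
grasp_force: 59.1
```

```bash
python3 - <<'E'
from h import *
o=ctrl.get_obs();print(o['eef_pos'],o['opening'],o['grasp_force'],o['wrist_force'],o['torque'])
p=o['eef_pos']
step(p+[0,0,.13],frame(9.6,24))
# viewing spot over the press: camera on tool +x side
J=np.array([.632,.193,0]);print(J)
step([.625,.19,.27],frame(-15,0))
E
```

```text
[ 0.61654605 -0.23599493  0.1255362 ] 0.13554380274646927 59.08364117145538 [-8.30951431 -0.8134762   7.85710946] [0.09137605 1.51107335 0.32873458]
d [-0.     -0.0534 -0.1185] w [-0.0044 -0.0003 -0.0011] len 0.13000000000000003 t 4.25 pos [ 0.6165 -0.236   0.1255]
[0.632 0.193 0.   ]
d [ 0.4187  0.0126 -0.1642] w [-0.4167  0.0908  0.4217] len 0.4499032560265825 t 4.25 pos [ 0.6165 -0.236   0.1255]
```

```bash
python3 - <<'E'
from h import *
step([.511,.2257,.28],frame(-15,0))
E
```

```text
d [ 0.4728 -0.0886 -0.1296] w [-0.4167  0.0908  0.4217] len 0.4981578501855228 t 4.25 pos [ 0.6165 -0.236   0.1255]
```

Emit:
carry_out(
  steps=[0,-0.012,-0.027,0,0,0,0,0,-0.0267,-0.059,0,0,0,0,0,-0.0534,-0.1185,0,0,0,0,0,-0.0534,-0.1185,0,0,0,0,0,-0.0534,-0.1185,0,0,0,0],
)

```text
time_s: 4.75
eef_pos: [0.6188, -0.2363, 0.2582]
eef_rot: [-0.13, 0.633, 0.747, -0.158]
wrist_force: [-0.5, 1.3, -2.4]
opening: 0.132
grasp_force: 58.9
```

```bash
python3 - <<'E'
from h import *
o=ctrl.get_obs();print(o['opening'],o['grasp_force'])
step([.511,.2257,.29],frame(-15,0))
E
```

```text
0.13231128142259274 58.86511445045471
d [ 0.4733 -0.0409 -0.0194] w [-0.405   0.0932  0.4213] len 0.4754839012521641 t 4.75 pos [ 0.6188 -0.2363  0.2582]
```

Emit:
carry_out(
  steps=[0.473,-0.041,-0.019,-0.405,0.093,0.421,0,0.473,-0.041,-0.019,-0.405,0.093,0.421,0,0.473,-0.041,-0.019,-0.405,0.093,0.421,0,0.473,-0.041,-0.019,-0.405,0.093,0.421,0,0.473,-0.041,-0.019,-0.405,0.093,0.421,0,0.473,-0.041,-0.019,-0.405,0.093,0.421,0,0.473,-0.041,-0.019,-0.405,0.093,0.421,0,0.473,-0.041,-0.019,-0.405,0.093,0.421,0,0.473,-0.041,-0.019,-0.405,0.093,0.421,0,0.473,-0.041,-0.019,-0.405,0.093,0.421,0,0.473,-0.041,-0.019,-0.405,0.093,0.421,0,0.473,-0.041,-0.019,-0.405,0.093,0.421,0,0.473,-0.041,-0.019,-0.405,0.093,0.421,0,0.473,-0.041,-0.019,-0.405,0.093,0.421,0],
)

```text
time_s: 6.15
eef_pos: [0.5098, 0.2246, 0.2873]
eef_rot: [-0.003, 0.794, 0.608, -0.002]
wrist_force: [-0.3, -0.3, -1.0]
opening: 0.137
grasp_force: 59.1
```

```bash
python3 - <<'E'
from h import *
snap('wrist','w3.png');o=ctrl.get_obs();print(o['eef_pos'],o['eef_rot'],o['opening'])
step([.511,.2257,.29],frame(-15,0))
E
```

```text
[0.50990681 0.22470214 0.28756077] [-0.00318701  0.79385725  0.60809248 -0.00201292] 0.13616728352690075
d [ 0.0012  0.0008 -0.0024] w [-0.0075 -0.0007 -0.0017] len 0.002853179299961292 t 6.2 pos [0.5099 0.2247 0.2876]
```

View pics/w3.png

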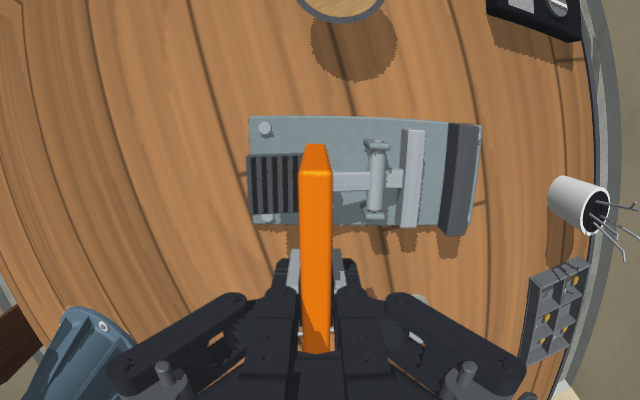

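The wrist view shows the press base from (249,117) to (481,125) and down to (252,222). The tread is at (272,184), the sliding jaw at (412,178) and the fixed jaw at (460,178). The held grille is edge-on at (316,230). Next I'll zoom in for precise edges.

```bash
python3 - <<'E'
from h import *
A=cv2.imread('pics/w3.png')
cv2.imwrite('pics/w3c.png',cv2.resize(A[105:245,355:495],(600,600),interpolation=cv2.INTER_CUBIC))
E
```

```text
(no output)
```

View pics/w3c.png

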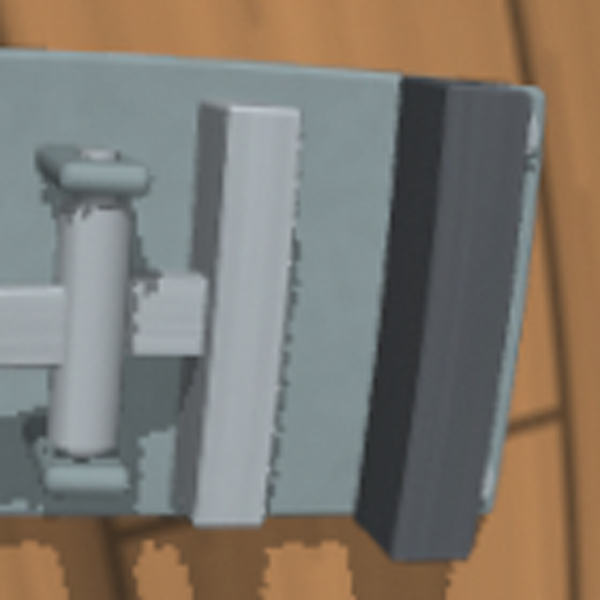

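The crop shows the fixed jaw's top inner edge from (446,82) to (392,560) and the sliding jaw's top inner edge from (298,110) to (262,523).

```bash
python3 - <<'E'
from h import *
c=lambda x,y:(355+x/4.286,105+y/4.286)
f=lambda x,y,z:onz('wrist',c(x,y),z)
F1,F2=f(446,82,.045),f(392,560,.045);S1,S2=f(298,110,.044),f(262,523,.044)
for a,b in((F1,F2),(S1,S2)):
    d=a-b;print(np.round(a,4),np.round(b,4),np.linalg.norm(d),'yaw',np.degrees(np.arctan2(d[1],d[0]))-90)
F=(F1+F2)/2;S=(S1+S2)/2
y=(F1-F2);y/=np.linalg.norm(y);x=np.array([y[1],-y[0],0])
print('gap',(F-S)@x,'mid lateral diff',(F-S)@y)
O=F-.055*x;print('press origin from fixed jaw',O[:2],'from sliding',(S-.017*x)[:2])
for p in[(249,117),(481,125),(252,222)]:
    q=onz('wrist',p,.012);print('base',(q-O)@x,(q-O)@y)
q=onz('wrist',(272,184),.069);print('tread',(q-O)@x,(q-O)@y)
# top cam estimate
T=np.array([.564,.2115]);a=np.radians(-15);print('top est',T+.035*np.array([np.cos(a),np.sin(a)]))
# grille held: top-near/far end of top edge
for p in[(302,172),(332,172)]: print('gr',np.round(rot(ctrl.get_obs()['eef_rot']).inv().apply(onz('wrist',p,.25)-ctrl.get_obs()['eef_pos']),4))
o=ctrl.get_obs();print(rot(o['eef_rot']).as_matrix().round(4))
E
```

```text
[0.6737 0.2524 0.045 ] [0.6399 0.1278 0.045 ] 0.1290869794941087 yaw -15.19554968651255
[0.6328 0.2534 0.044 ] [0.6046 0.149  0.044 ] 0.10817606432487535 yaw -15.13597939074431
gap 0.039661822250957324 mid lateral diff -0.0006687082882324349
press origin from fixed jaw [0.60370665 0.20454266] from sliding [0.60227821 0.20562357]
base -0.17374474477596438 0.06551215155608711
base 0.10183404726808803 0.06486379221745231
base -0.17639087046402852 -0.060285302425914816
tread -0.1407482667955659 0.001953798060398089
top est [0.5978074  0.20244133]
gr [ 0.0578 -0.0056  0.0376]
gr [0.0579 0.0051 0.0376]
[[ 2.604e-01  9.655e-01 -7.100e-03]
 [ 9.655e-01 -2.604e-01  2.600e-03]
 [ 7.000e-04 -7.500e-03 -1.000e+00]]
```

```bash
python3 - <<'E'
from h import *
F=frame(-15.15);
for z in(.29,.20,.15): step([.6421,.1964,z],F)
E
```

```text
d [ 0.0071  0.135  -0.0034] w [-0.0075 -0.0007  0.0009] len 0.13521094333913455 t 6.2 pos [0.5099 0.2247 0.2876]
d [0.007  0.1357 0.0865] w [-0.0075 -0.0007  0.0009] len 0.16106811428170897 t 6.2 pos [0.5099 0.2247 0.2876]
d [0.007  0.136  0.1365] w [-0.0075 -0.0007  0.0009] len 0.19287045973411102 t 6.2 pos [0.5099 0.2247 0.2876]
```

Emit:
carry_out(
  steps=[0.007,0.05,-0.003,-0.0075,0,0,0,0.007,0.1,-0.003,-0.0075,0,0,0,0.007,0.135,-0.003,-0.0075,0,0,0,0.007,0.135,-0.003,-0.0075,0,0,0,0.007,0.1353,0.04,-0.0075,0,0,0,0.007,0.1357,0.0865,-0.0075,0,0,0,0.007,0.1357,0.0865,-0.0075,0,0,0,0.007,0.1357,0.0865,-0.0075,0,0,0,0.007,0.1357,0.0865,-0.0075,0,0,0],
)

```text
time_s: 7.1
eef_pos: [0.6435, 0.1979, 0.2041]
eef_rot: [0.001, 0.793, 0.609, 0.003]
wrist_force: [-0.7, 0.5, -1.0]
opening: 0.131
grasp_force: 59.2
```

```bash
python3 - <<'E'
from h import *
a=snap('wrist','w4.png');b=snap('side','s4.png')
cv2.imwrite('pics/g4.png',cv2.cvtColor(np.hstack([cv2.resize(a[:,200:460],(390,600)),cv2.resize(b[110:215,240:312],(410,600),interpolation=3)]),cv2.COLOR_RGB2BGR))
F=frame(-15.15)
for z in(.20,.15,.135,.13): step([.6421,.1964,z],F)
E
```

```text
d [-0.002  -0.0011  0.0044] w [ 0.0059 -0.0033  0.0029] len 0.004932011167306716 t 7.2 pos [0.6436 0.198  0.2044]
d [-0.0021 -0.0014  0.0544] w [ 0.0059 -0.0033  0.0029] len 0.054448011557691536 t 7.2 pos [0.6436 0.198  0.2044]
d [-0.0022 -0.0014  0.0694] w [ 0.0059 -0.0033  0.0029] len 0.06943820512596889 t 7.2 pos [0.6436 0.198  0.2044]
d [-0.0022 -0.0015  0.0744] w [ 0.0059 -0.0033  0.0029] len 0.07443581432320961 t 7.2 pos [0.6436 0.198  0.2044]
```

View pics/g4.png

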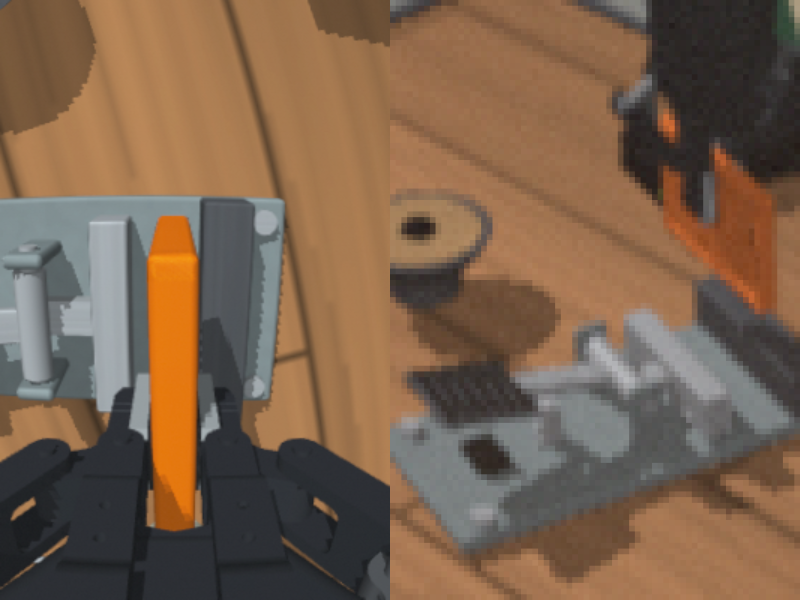

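The grille sits over the gap: the crop shows it at x 150–197, between the sliding jaw's edge at 130 and the fixed jaw's edge at 202. Next I'll lower it.

Emit:
carry_out(
  steps=[-0.002,-0.001,0.02,0.003,0,0,0,-0.002,-0.001,0.04,0.003,0,0,0,-0.002,-0.001,0.055,0.003,0,0,0,-0.002,-0.001,0.064,0.003,0,0,0,-0.002,-0.001,0.068,0.003,0,0,0,-0.002,-0.001,0.068,0.003,0,0,0,-0.002,-0.001,0.068,0.003,0,0,0],
)

```text
time_s: 7.9
eef_pos: [0.6412, 0.1963, 0.1337]
eef_rot: [-0.001, 0.793, 0.609, 0.0]
wrist_force: [0.1, 0.7, -1.3]
opening: 0.135
grasp_force: 59.4
```

Emit:
carry_out(
  steps=[0,0,0.001,0,0,0,0,0,0,0.002,0,0,0,0,0,0,0.002,0,0,0,0],
)

```text
time_s: 8.2
eef_pos: [0.6407, 0.1962, 0.131]
eef_rot: [-0.001, 0.793, 0.609, -0.0]
wrist_force: [-0.5, 0.8, -1.6]
opening: 0.127
grasp_force: 59.4
```

Emit:
carry_out(
  steps=[0,0,0.001,0,0,0,0,0,0,0.002,0,0,0,0,0,0,0.002,0,0,0,0],
)

```text
time_s: 8.5
eef_pos: [0.6404, 0.1962, 0.1285]
eef_rot: [-0.001, 0.793, 0.609, -0.0]
wrist_force: [-0.0, -0.2, -1.9]
opening: 0.13
grasp_force: 59.4
```

Emit:
carry_out(
  steps=[0,0,0.001,0,0,0,0,0,0,0.002,0,0,0,0,0,0,0.002,0,0,0,0],
)

```text
time_s: 8.8
eef_pos: [0.6404, 0.1962, 0.1265]
eef_rot: [-0.001, 0.793, 0.609, -0.0]
wrist_force: [0.0, -0.4, -1.9]
opening: 0.134
grasp_force: 59.4
```

Emit:
carry_out(
  steps=[0,0,0.001,0,0,0,0,0,0,0.002,0,0,0,0,0,0,0.002,0,0,0,0],
)

```text
time_s: 9.1
eef_pos: [0.6404, 0.1962, 0.1245]
eef_rot: [-0.001, 0.793, 0.609, -0.0]
wrist_force: [-1.1, 0.6, -1.4]
opening: 0.13
grasp_force: 59.4
```

```bash
python3 - <<'E'
from h import *
b=snap('side','s5.png')
cv2.imwrite('pics/s5c.png',cv2.cvtColor(cv2.resize(b[140:210,250:335],(728,600),interpolation=3),cv2.COLOR_RGB2BGR))
o=ctrl.get_obs();print(o['eef_pos'],o['wrist_force'])
x=np.array([.9652,-.2613,0]);y=np.array([.2613,.9652,0]);O=np.array([.603,.205,0])
for s in(-60,60):
  for z in (.012,.092): print(s,z,(proj('side',O+.0335*x+s*.001*y+[0,0,z])-[250,140])*8.57)
E
```

```text
[0.64048901 0.19622356 0.12464341] [-0.91357764  0.91459342 -2.03938465]
-60 0.012 [465.05469743 381.06376085]
-60 0.092 [463.50636955 223.08929714]
60 0.012 [324.82335842 241.14920494]
60 0.092 [318.58770318  86.55040158]
```

View pics/s5c.png

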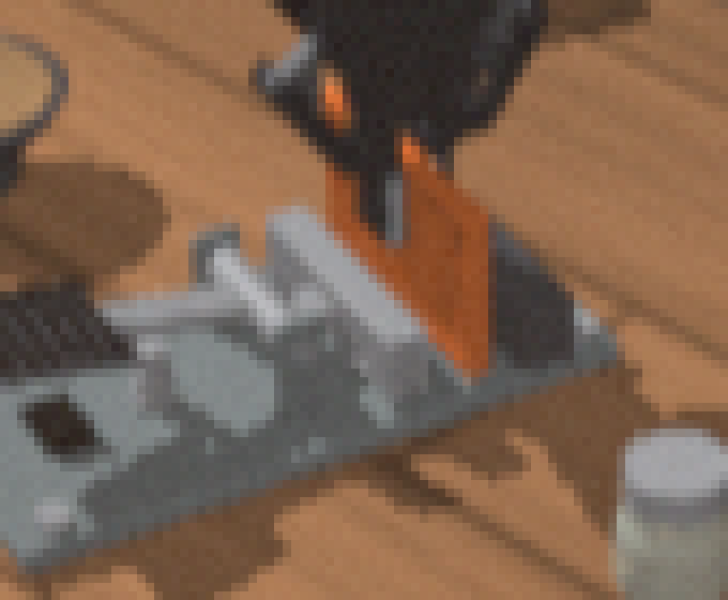

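The crop shows the grille's bottom near corner at (473,380). The predicted floor contact is (465,381), so it is within about a millimetre or two of the floor. I'll nudge down once more.

Emit:
carry_out(
  steps=[0,0,0.001,0,0,0,0,0,0,0.0015,0,0,0,0,0,0,0.0015,0,0,0,0,0,0,0.0015,0,0,0,0],
)

```text
time_s: 9.55
eef_pos: [0.6406, 0.1962, 0.1233]
eef_rot: [-0.001, 0.793, 0.609, -0.0]
wrist_force: [0.3, 0.1, -1.5]
opening: 0.131
grasp_force: 59.4
```

Emit:
carry_out(
  steps=[0,0,0.001,0,0,0,0,0,0,0.0015,0,0,0,0,0,0,0.0015,0,0,0,0,0,0,0.0015,0,0,0,0],
)

```text
time_s: 9.95
eef_pos: [0.6408, 0.1961, 0.1229]
eef_rot: [-0.001, 0.793, 0.609, -0.0]
wrist_force: [-2.9, -1.8, 5.5]
opening: 0.13
grasp_force: 60.6
```

Emit:
carry_out(
  steps=[0,0,-0.0008,0,0,0,0,0,0,-0.0008,0,0,0,0.14,0,0,-0.0008,0,0,0,0.16,0,0,-0.0008,0,0,0,0.19,0,0,-0.0008,0,0,0,0.23,0,0,-0.0008,0,0,0,0.28,0,0,-0.0008,0,0,0,0.34,0,0,-0.0008,0,0,0,0.4,0,0,-0.0008,0,0,0,0.5,0,0,-0.0008,0,0,0,0.5,0,0,-0.0008,0,0,0,0.5],
)

```text
time_s: 11.05
eef_pos: [0.6406, 0.1962, 0.1226]
eef_rot: [-0.001, 0.793, 0.609, -0.0]
wrist_force: [0.0, -0.8, 0.0]
opening: 0.5
grasp_force: 0.0
```

Emit:
carry_out(
  steps=[0,0,-0.01,0,0,0,0.5,0,0,-0.03,0,0,0,0.5,0,0,-0.06,0,0,0,0.5,0,0,-0.1,0,0,0,0.5,0,0,-0.13,0,0,0,0.5,0,0,-0.15,0,0,0,0.5,0,0,-0.15,0,0,0,0.5,0,0,-0.15,0,0,0,0.5],
)

```text
time_s: 11.85
eef_pos: [0.6408, 0.196, 0.2729]
eef_rot: [-0.001, 0.793, 0.609, 0.0]
wrist_force: [-0.1, -0.3, 0.2]
opening: 0.499
grasp_force: 0.0
```

```bash
python3 - <<'E'
from h import *
a=snap('wrist','w6.png');b=snap('side','s6.png')
cv2.imwrite('pics/g6.png',cv2.cvtColor(np.hstack([cv2.resize(a[:,200:460],(390,600)),cv2.resize(b[110:215,250:322],(410,600),interpolation=3)]),cv2.COLOR_RGB2BGR))
x=np.array([.9652,-.2613,0]);O=np.array([.603,.205,0]);t=O-.134*x
for z in(.27,.16): step([t[0],t[1],z],frame(-15.15))
E
```

```text
d [-0.0004 -0.1721  0.0017] w [-0.0048 -0.0002  0.0029] len 0.17212425768027567 t 11.95 pos [0.64   0.1959 0.2708]
d [-0.0004 -0.1716  0.1117] w [-0.0048 -0.0002  0.0029] len 0.20471930384604203 t 11.95 pos [0.64   0.1959 0.2708]
```

View pics/g6.png

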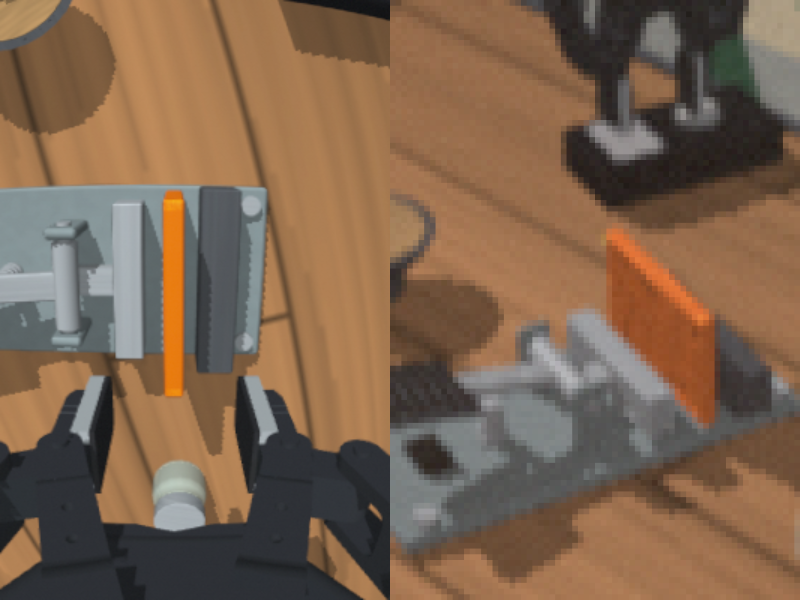

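The grille stands upright in the gap, at crop x 163–184 between the jaw edges at 143 and 200, and is centred along the jaws. Next is the pedal: I'll shut the gripper and go above the tread.

Emit:
carry_out(
  steps=[0,-0.05,0,-0.004,0,0,0,0,-0.1,0,-0.004,0,0,0,0,-0.15,0.001,-0.004,0,0,0,0,-0.172,0.001,-0.004,0,0,0,0,-0.172,0.03,-0.004,0,0,0,0,-0.172,0.07,-0.004,0,0,0,0,-0.172,0.105,-0.004,0,0,0,0,-0.172,0.112,-0.004,0,0,0,0,-0.172,0.112,-0.004,0,0,0,0,-0.172,0.112,-0.004,0,0,0],
)

```text
time_s: 12.95
eef_pos: [0.4753, 0.2408, 0.162]
eef_rot: [0.001, 0.793, 0.609, 0.002]
wrist_force: [1.0, 0.1, 0.6]
opening: 0.001
grasp_force: 0.0
```

Emit:
carry_out(
  steps=[0,0,0.01,0,0,0,0,0,0,0.016,0,0,0,0,0,0,0.02,0,0,0,0,0,0,0.023,0,0,0,0,0,0,0.026,0,0,0,0,0,0,0.029,0,0,0,0,0,0,0.032,0,0,0,0,0,0,0.035,0,0,0,0,0,0,0.038,0,0,0,0,0,0,0.041,0,0,0,0,0,0,0.044,0,0,0,0,0,0,0.046,0,0,0,0,0,0,0.048,0,0,0,0,0,0,0.048,0,0,0,0],
)

```text
time_s: 14.35
eef_pos: [0.474, 0.241, 0.1133]
eef_rot: [-0.0, 0.793, 0.609, 0.001]
wrist_force: [-5.9, 1.2, 10.4]
opening: 0.002
grasp_force: 4.9
```

Emit:
carry_out(
  steps=[0,0,0.002,0,0,0,0,0,0,0.004,0,0,0,0,0,0,0.005,0,0,0,0,0,0,0.006,0,0,0,0,0,0,0.006,0,0,0,0],
)

```text
time_s: 14.85
eef_pos: [0.4744, 0.241, 0.1077]
eef_rot: [0.0, 0.793, 0.609, 0.001]
wrist_force: [-5.3, -0.2, 10.2]
opening: -0.0
grasp_force: 5.6
```

Emit:
carry_out(
  steps=[0,0,0.001,0,0,0,0,0,0,0.002,0,0,0,0,0,0,0.002,0,0,0,0],
)

```text
time_s: 15.15
eef_pos: [0.4746, 0.241, 0.1062]
eef_rot: [0.0, 0.793, 0.609, 0.001]
wrist_force: [-6.4, -0.4, 14.7]
opening: -0.003
grasp_force: 7.4
```

Emit:
carry_out(
  steps=[0,0,0.001,0,0,0,0,0,0,0.0015,0,0,0,0,0,0,0.0015,0,0,0,0],
)

```text
time_s: 15.45
eef_pos: [0.4748, 0.2409, 0.1058]
eef_rot: [0.0, 0.793, 0.609, 0.001]
wrist_force: [-10.4, -2.0, 23.7]
opening: 0.001
grasp_force: 12.8
```

The pedal is on its stop: the force jumped while the travel stalled. I'll hold for a second, then release gently.

Emit:
carry_out(
  steps=[0,0,0.0003,0,0,0,0,0,0,0.0003,0,0,0,0,0,0,0.0003,0,0,0,0,0,0,0.0003,0,0,0,0,0,0,0.0003,0,0,0,0,0,0,0.0003,0,0,0,0,0,0,0.0003,0,0,0,0,0,0,0.0003,0,0,0,0,0,0,0.0003,0,0,0,0,0,0,0.0003,0,0,0,0],
)

```text
time_s: 16.45
eef_pos: [0.4748, 0.241, 0.1057]
eef_rot: [0.0, 0.793, 0.609, 0.001]
wrist_force: [-11.4, -3.1, 26.4]
opening: -0.003
grasp_force: 13.9
```

Emit:
carry_out(
  steps=[0,0,-0.003,0,0,0,0,0,0,-0.006,0,0,0,0,0,0,-0.009,0,0,0,0,0,0,-0.012,0,0,0,0,0,0,-0.015,0,0,0,0,0,0,-0.018,0,0,0,0,0,0,-0.021,0,0,0,0,0,0,-0.024,0,0,0,0,0,0,-0.027,0,0,0,0,0,0,-0.03,0,0,0,0,0,0,-0.034,0,0,0,0,0,0,-0.038,0,0,0,0,0,0,-0.043,0,0,0,0,0,0,-0.06,0,0,0,0,0,0,-0.09,0,0,0,0,0,0,-0.13,0,0,0,0,0,0,-0.16,0,0,0,0,0,0,-0.165,0,0,0,0,0,0,-0.165,0,0,0,0],
)

```text
time_s: 18.35
eef_pos: [0.4743, 0.2407, 0.2688]
eef_rot: [0.0, 0.793, 0.609, 0.002]
wrist_force: [1.0, -0.4, -0.3]
opening: 0.001
grasp_force: 0.0
```

```bash
python3 - <<'E'
from h import *
x=np.array([.9652,-.2613,0]);y=np.array([.2613,.9652,0]);O=np.array([.603,.205,0])
for n in('wrist','top','side'):
    o=ctrl.get_obs()
    I=cv2.cvtColor(snap(n,'f_%s.png'%n),cv2.COLOR_RGB2BGR)
    m=cv2.inRange(cv2.cvtColor(I,cv2.COLOR_BGR2HSV),(4,190,90),(14,255,255));m=cv2.morphologyEx(m,cv2.MORPH_CLOSE,np.ones((5,5)))
    for k in cv2.findContours(m,0,2)[0]:
        if cv2.contourArea(k)>100:
            b=cv2.approxPolyDP(k,3,True)[:,0]
            q=[onz(n,p,.092,o)-O for p in b]
            if np.linalg.norm(np.mean(q,0)[:2])<.12: print(n,cv2.contourArea(k),b.tolist(),[(round(v@x*1e3),round(v@y*1e3)) for v in q])
if 1:
    c=[(47,-60,.092),(47,60,.092),(41,-60,.092),(41,60,.092),(41,-60,.012)]
    for n in('top','side'): print(n,[proj(n,O+a*.001*x+b*.001*y+[0,0,z]).round(1).tolist() for a,b,z in c])
o=ctrl.get_obs();print(o['time_s'],o['eef_pos'],o['wrist_force'])
E
```

```text
wrist 4389.5 [[470, 135], [458, 230], [487, 259], [494, 259], [504, 219], [501, 229], [495, 228], [501, 196], [506, 197], [506, 211], [515, 149], [513, 166], [507, 169], [507, 144], [513, 143]] [(0, 65), (-1, -24), (41, -57), (50, -58), (51, -14), (50, -24), (42, -23), (42, 10), (49, 9), (52, -5), (51, 56), (51, 39), (45, 36), (41, 60), (48, 61)]
top 272.0 [[254, 139], [260, 149], [289, 159], [287, 150]] [(46, 61), (21, 29), (23, -72), (49, -54)]
side 232.5 [[292, 150], [292, 167], [305, 178], [307, 164]] [(49, 51), (-5, -43), (0, -122), (49, -55)]
top [[288.3, 151.2], [254.3, 138.7], [287.6, 152.9], [253.6, 140.3], [289.6, 160.3]]
side [[307.4, 164.9], [290.4, 149.1], [305.9, 165.4], [289.0, 149.5], [306.1, 183.8]]
18.5 [0.47318789 0.24033144 0.26618207] [-0.5274981   0.4966683  -0.25144354]
```

```bash
python3 - <<'E'
from h import *
x=np.array([.9652,-.2613,0]);y=np.array([.2613,.9652,0]);O=np.array([.603,.205,0])
for p in[(470,135),(458,230)]:
    for z in(.012,.044):
        v=onz('wrist',p,z)-O;print(p,z,np.round([v@x*1e3,v@y*1e3],1))
I=cv2.imread('pics/f_top.png').astype(int);A=cv2.imread('pics/a_top.png').astype(int)
for n in('top','side'):
    I=cv2.imread(f'pics/f_{n}.png');A=cv2.imread(f'pics/a_{n}.png')
    c=proj(n,O+x*-.132+[0,0,.069]).round().astype(int);print(n,c,I[c[1]-6:c[1]+7:3,c[0],1],A[c[1]-6:c[1]+7:3,c[0],1])
W=cv2.imread('pics/f_wrist.png')
# green-channel profile along press x at z=.044, y=40 to find sliding-jaw top edges
p=ctrl.camera_params('wrist');f=200/np.tan(np.radians(p['vertical_fov'])/2);o=ctrl.get_obs();T=np.eye(4);T[:3,:3]=rot(o['eef_rot']).as_matrix();T[:3,3]=o['eef_pos'];M=np.linalg.inv(T@p['hand_eye'])
for a in range(-15,40,3):
    v=M@np.append(O+a*.001*x+.04*y+[0,0,.044],1);r=np.hypot(v[0],v[1]);k=f*np.arctan2(r,v[2])/r
    print(a,W[int(p['cy']+k*v[1]+.5),int(p['cx']+k*v[0]+.5)],end=' ')
E
```

```text
(470, 135) 0.012 [39.1 58. ]
(470, 135) 0.044 [21.9 60.3]
(458, 230) 0.012 [ 38.8 -57.8]
(458, 230) 0.044 [ 21.7 -44.1]
top [251 196] [39 36 36 35 32] [38 34 35 41 30]
side [254 177] [70 51 63 49 58] [74 53 67 51 56]
-15 [98 96 91] -12 [99 96 92] -9 [102  99  94] -6 [173 168 161] -3 [173 169 161] 0 [181 176 168] 3 [181 175 167] 6 [176 171 164] 9 [176 171 163] 12 [157 154 145] 15 [149 147 131] 18 [151 149 133] 21 [ 76  96 135] 24 [ 21  90 176] 27 [ 17  69 134] 30 [ 13  76 150] 33 [ 17  74 143] 36 [24 27 37] 39 [24 22 20]
```

```bash
python3 -c "
from bench import ctrl
print(ctrl.hand_in())"
```

```text
the job is handed in; nothing more can be done
None
```

The job is handed in at about 18.5 s: the final images put the grille upright and square to within about 2°, a few mm from the fixed jaw and centred along the jaws. The pedal was held on its stop for about a second and is back up, and the arm is clear.

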